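# Index the second camera on the stereo rig

## Robot

A 6-joint arm with a two-finger parallel gripper is mounted at the origin on the work surface. World frame = base frame: x ahead of the robot, y to its left, z up, the work surface at z = 0. Lengths are in mm, angles in degrees, forces in N, time in s.
With the tool pointing down it reaches from about 350 to 850 mm from the base axis. Payload 8.1 kg.
Tool frame: the origin (TCP) lies midway between the tips of the shut fingers; the grasp point (between the pads) lies 19 mm behind it (r.pinch_z is the distance from the TCP to the grasp point, in mm); z points along the fingers, y is the line along which they close (so a half turn about z gives the same grasp; the last joint's range is limited). The gripper opens to 85 mm and grips with 20 to 120 N. Pads are 22 mm wide; open, the fingers measure 114 mm over their backs; the gripper's body (76 mm by 85 mm) begins 54 mm behind the grasp point. The pads swing forward as they close: fully open they stand 13 mm farther back than shut.
Start: joints at [-78.575, 7.471, 85.268, -0, 87.261, -4.893], TCP at [168.6, -575.829, 231.292] pointing down, gripper open.
Joint ranges: [-169.43, 169.43], [-51.17, 129.36], [1.28, 143.12], [-76.62, 256.62], [0, 156.53], [-152.29, 152.29]. Speed limits (degrees/s): [136.94, 136.94, 159.86, 180, 180, 180].

## Interface

Orientations are given as [roll, pitch, yaw] about the fixed x, y, z axes, in that order (R = Rz(yaw) Ry(pitch) Rx(roll)).
In Python, from bench import sensors, optics, job, r gives the robot as it stands.
- The arm moves only by the tool play_rows, never from a script. Its argument "motion" is a list that holds one entry, the list of rows, each a list of 6 numbers: the shift along the tool's x, y, z in cm, then the turn, a rotation vector about the tool's x, y, z in degrees. In form: [[[x, y, z, ax, ay, az], ...]]. A call has 1 to 5 rows; each row is the pose to reach, as a shift and turn from the pose commanded when the call began, along the tool's axes at that moment; what a row does not reach only later rows make up. A row lasts 1/10 s, in which the tool goes at most 50 mm and 8.59 degrees, less where a joint would pass 70% of its speed; a pose out of reach is approached as far as the arm can. A call with a gripper value outside its range is refused whole. "jaw" is the opening, from 0 (shut) to 1 (fully open), set as the call begins (left out, the last holds). The fingers move at their own pace and stop on an object; "squeeze" is the grip in N (left out, the last holds). Time passes only in rows, so rows that repeat a pose let the fingers close. It gives the time, the measured TCP pose, the force, the opening and the grip force at its end, in the units of the state.
- sensors.sense(): the state, without advancing time (a new reading comes with each control period).
- optics.snapshot(name): name is "side" or "top" or "wrist"; returns a dict with "pixels" (480x640x3 uint8, red, green, blue), "mtx" (3x3 intrinsics, pixels), "R" (3x3) and "t" (3): a world point X has camera coordinates R X + t; the wrist camera has in their place "T_tool_cam" (4x4, takes a point from camera to tool coordinates, whose origin is the TCP and whose axes are the flange's). Camera axes: x right, y down, z forward; pixel columns grow to the right and rows downward; lengths in mm; the calibration is good to about 2 mm. The wrist camera is an equidistant fisheye: a pixel r from the principal point sees the ray r / f radians off the axis. A picture is of the moment at which its call begins: read the wrist's pose just before it. There is no depth.
- job.hand_in(): hands the job in; it is judged then, once.
The state is a dict: "time": time; "joint_pos": joint angles; "qd": joint speeds; "joint_efforts": joint torques, N m; "tool_pos": TCP position; "tcp_rot": TCP orientation; "ft_force": force on the tool from outside, world axes, zero at the start; "wrist_torque": the same for the moment, N m; "finger_gap": finger opening in mm; "grip_force": force on a finger pad.
Only numpy, scipy, OpenCV 4.12 (cv2) and the standard library are available. Lean on these libraries where they do the work, as an engineer would, in place of code of your own. Each camera call takes 0.05 s, during which the arm holds its last target. There are 200 camera calls.

## Task

Put the loose blue camera on the stereo rig beside the other one: keep the back edge of its plate against the fence and slide it along, riding lightly on the locating pin, until its hole drops over the pin and the plate lies flat on the bar, square to the fence. Then swing the red-handled keeper over the plate as far as it goes and let go. Be gentle: never force the plate down on the pin or slam it onto the bar, do not touch the camera already mounted, and leave the other things on the bench where they are.

Things in the scene. Friction and masses are not known exactly. Their poses are not given: they have to be found in the camera images.
- camera_grip (a point): loose camera, about 0.45 kg: a blue box 60 (x) x 44 (y) x 50 mm, taken across its 44 mm width; this point is the box's centre, 31 mm above the underside of the aluminium plate it is screwed to. Plate 100 (x) x 116 (y) x 6 mm, its centre 8 mm behind this point (-x). Lens to +x, 29 mm across, its front 60 mm ahead of this point. z up. Starts plate down on the bench, away from the rig.
- camera_hole (a point): centre of the round 12 mm hole through the loose camera's plate, at the plate's underside: on the plate's middle line, 16 mm from its straight back edge (the -x edge) and 42 mm behind camera_grip. Axes as camera_grip. Where hole and pin do not meet, the plate rides on the pin, 9 mm above the bar.
- rig: stereo rig, fixed to the bench: a black bar 130 (x) x 400 (y) x 15 mm; origin at the centre of its underside, z up. An aluminium fence 12 mm thick stands along the bar's -x edge, its top 35 mm above the bench; the face that the plate's back edge runs along looks to +x and lies 53 mm to the -x side of the origin. A mounted camera sits at y = +120 mm.
- slot (a point): centre of the slot in the bar, at the bar's upper face (15 mm above the bench); axes as the rig; the slot runs along y. A brass pin 10 mm across, top slightly bevelled, is clamped on the slot's line and stands 9 mm above the bar, up to 13 mm either way along y from here: just where is not measured. Pin and hole both lie 16 mm off the fence, so a plate held against it need only slide in y.
- keeper (a joint): angle of the keeper (rad), a flat steel arm on an upright axis. Near 0 it points along the rig's +x, clear of the plate; at 1.57, its stop, along the rig's +y, over the side of a seated plate and 1.5 mm above it. It closes counter-clockwise seen from above, with light friction (0.05 N m), and stays where it is left. A plate that is not fully down blocks it.
- keeper_handle (a point): centre of the keeper's red T-handle, a bar 44 mm long (x, along the arm) x 12 mm wide (y) x 18 mm tall, on the keeper's axis, 61 mm above the bench, on a 15 mm thick post. The arm below reaches 58 mm from the axis, 14 mm wide, its upper face 28.5 mm above the bench. The axis stands 96 mm to the -y side of the slot point and 27 mm to its +x side (rig axes).
- left_camera: the camera already mounted on the rig, same shape and size as the loose one; origin at the centre of its plate's underside. Not to be touched.
- jar: amber glass jar with a red lid, 64 mm across, 115 mm tall; a bystander to be left alone. Origin at the centre of its underside.
- pen_cup: white cup with pens, 74 mm across, 95 mm tall, the pens to 140 mm; a bystander to be left alone. Origin at the centre of its underside.
- spare_lens: black spare lens standing on end, 42 mm across, 48 mm tall; a bystander to be left alone. Origin at the centre of its underside.
- screwdriver: screwdriver lying on the bench, about 0.2 m long; a bystander to be left alone. Origin at the centre of its underside.
- lens_cap: grey lens cap, disc 42 mm across, 9 mm thick; a bystander to be left alone. Origin at the centre of its underside.
- breadboard: white electronics breadboard 165 x 55 x 9 mm with chips to 20 mm height; a bystander to be left alone. Origin at the centre of its underside.
- mouse: white computer mouse, 33 mm tall, 100 x 58 mm; a bystander to be left alone. Origin at the centre of its underside.
Not all that is in view belongs to the job. What is shaped like the part that bears camera_grip but purple or turquoise is not meant.

How it is judged:
By the outcome, as a careful person would: the job done as asked, in the order asked, and still so for the second after the job is handed in, with the robot touching nothing.
It also fails if it takes over 58 s, if anything falls off the work surface, if the arm or the gripper's body presses on something with over 40 N, if the wrist force passes 120 N, or if a joint passes its speed limit or range.

## Working session

There is one attempt and no reset: what is moved stays moved. The work goes in short steps, Python scripts to look and compute and a tool call to move; the robot and the scene stay as the last step left them, time stands still between calls to the robot, and variables do not carry over. Pictures are saved under pics/ and viewed, at most 10 in all, crops included, and the job is handed in when it is done.

Besides the shell and the picture viewer there is one more tool, called after "Request:" in YAML: its name, and indented under it one key for each argument. play_rows: Moves the arm, as the interface text tells. Its arguments: {"type":"object","properties":{"motion":{"type":"array","items":{"type":"array","items":{"type":"array","items":{"type":"number"}}}},"jaw":{"type":"number"},"squeeze":{"type":"number"}},"required":["motion"]}

```bash
mkdir -p pics; python3 - <<'E'
from bench import sensors, optics, job, r
import cv2,numpy as np,pickle
s=sensors.sense();print(s)
d={}
for n in("side","top","wrist"):
    p=optics.snapshot(n);d[n]=p
    cv2.imwrite(f"pics/{n}0.png",p["pixels"][:,:,::-1])
    print(n,{k:np.round(v,3).tolist() for k,v in p.items() if k!="pixels"})
pickle.dump(d,open("d0.pkl","wb"))
E
```

```text
{'time': 0.0, 'joint_pos': array([-7.85761544e+01,  7.51320538e+00,  8.53289803e+01,  1.66836629e-03,
        8.72625252e+01, -4.89236932e+00]), 'qd': array([ 0.03533371, -0.1040597 , -0.03133599, -0.00565498,  0.11074538,
        0.03612509]), 'joint_efforts': array([-7.96699132e-04, -5.69392741e+01, -5.00554347e+01, -2.15487165e-05,
        1.50272227e-02, -1.35188671e-05]), 'tool_pos': array([ 168.49248481, -575.28422623,  230.26714328]), 'tcp_rot': array([-1.79895813e+02, -1.05904170e-02,  1.63161241e+01]), 'ft_force': array([ 0.10707033, -0.60422881, -0.20008919]), 'wrist_torque': array([-0.08526267, -0.05614258, -0.036015  ]), 'grip_force': 0.0, 'finger_gap': 85.57472073275223}
side {'mtx': [[473.8, 0.0, 322.683], [0.0, 473.8, 231.174], [0.0, 0.0, 1.0]], 'R': [[-0.908, -0.419, -0.009], [-0.302, 0.669, -0.68], [0.291, -0.614, -0.733]], 't': [474.199, 224.727, 1079.215]}
top {'mtx': [[479.005, 0.0, 317.692], [0.0, 479.005, 237.342], [0.0, 0.0, 1.0]], 'R': [[0.005, -1.0, 0.006], [-0.992, -0.006, -0.128], [0.128, -0.005, -0.992]], 't': [-8.202, 527.798, 1358.665]}
wrist {'mtx': [[371.648, 0.0, 319.632], [0.0, 371.648, 248.602], [0.0, 0.0, 1.0]], 'T_tool_cam': [[-0.001, -0.953, -0.302, 75.744], [1.0, -0.001, 0.001, -1.696], [-0.001, -0.302, 0.953, -142.812], [0.0, 0.0, 0.0, 1.0]]}
```

View pics/top0.png

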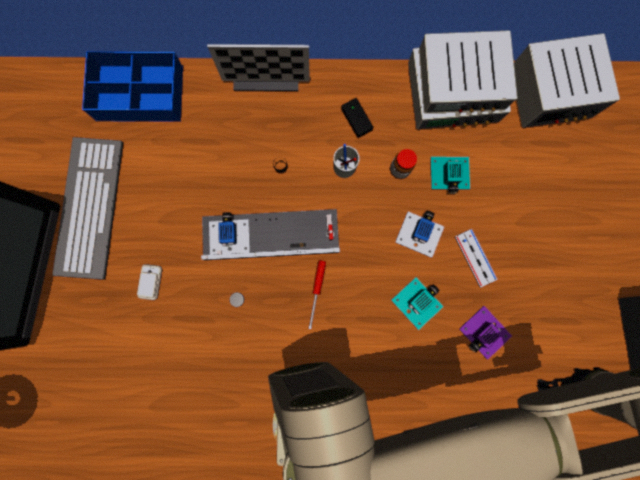

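View pics/side0.png

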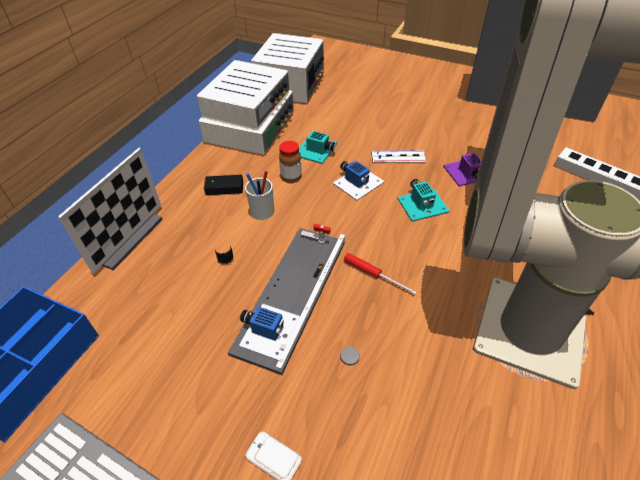

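The top view shows four camera shapes on the bench: blue (420,233), turquoise (450,173), turquoise (418,303) and purple (485,333). The blue one at (228,233) is mounted on the rig. Only the loose blue camera at (420,233) fits the description. The keeper's red handle is at (330,228).

```bash
cat > h.py <<'E'
import cv2,numpy as np,pickle
from scipy.spatial.transform import Rotation as Ro
def ray(p,uv,pose=None):
    uv=np.atleast_2d(np.array(uv,float));K=p["mtx"];q=(uv-K[:2,2])/[K[0,0],K[1,1]]
    if "R" in p:
        d=np.c_[q,np.ones(len(q))]@p["R"]; o=-p["R"].T@p["t"]; return o,d
    th=np.linalg.norm(q,axis=1,keepdims=True)
    d=np.c_[q/np.maximum(th,1e-9)*np.sin(th),np.cos(th)]
    T=p["T_tool_cam"];pos,rot=pose;R=Ro.from_euler('xyz',rot,degrees=True).as_matrix()
    return R@T[:3,3]+pos, d@T[:3,:3].T@R.T
def onz(p,uv,z,pose=None):
    o,d=ray(p,uv,pose); return o+d*((z-o[2])/d[:,2:3])
def proj(p,X,pose=None):
    X=np.atleast_2d(X);K=p["mtx"]
    if "R" in p:
        c=X@p["R"].T+p["t"];q=c[:,:2]/c[:,2:]
    else:
        T=p["T_tool_cam"];pos,rot=pose;R=Ro.from_euler('xyz',rot,degrees=True).as_matrix()
        c=((X-pos)@R-T[:3,3])@T[:3,:3]; n=np.linalg.norm(c[:,:2],axis=1,keepdims=True)
        q=c[:,:2]/n*np.arctan2(n,c[:,2:])
    return q*[K[0,0],K[1,1]]+K[:2,2]
def move(s,pos,yaw):
    "shift in cm and turn in tool axes from measured pose to a tool-down pose"
    R=Ro.from_euler('xyz',s["tcp_rot"],degrees=True);G=Ro.from_euler('xyz',[180,0,yaw],degrees=True)
    print("shift cm",np.round(R.inv().apply(np.array(pos)-s["tool_pos"])/10,2),"turn",np.round((R.inv()*G).as_rotvec(degrees=True),2))
def quad(mask):
    c,_=cv2.findContours(mask.astype(np.uint8),cv2.RETR_EXTERNAL,cv2.CHAIN_APPROX_NONE)
    return cv2.minAreaRect(max(c,key=cv2.contourArea))
E
python3 - <<'E'
from h import *
from bench import sensors
d=pickle.load(open("d0.pkl","rb"));p=d["top"];im=p["pixels"].astype(int)
hsv=cv2.cvtColor(p["pixels"],cv2.COLOR_RGB2HSV)
def sub(m,u0,u1,v0,v1):
    o=np.zeros(m.shape,bool);o[v0:v1,u0:u1]=m[v0:v1,u0:u1];return o
white=(hsv[...,1]<60)&(hsv[...,2]>150)
blue=(abs(hsv[...,0].astype(int)-110)<12)&(hsv[...,1]>120)
for n,m,z in(("plate",sub(white,390,450,205,262),6),("bluebox",sub(blue,400,445,205,262),56),("lefblue",sub(blue,205,250,205,262),71),
   ("bar",sub((hsv[...,1]<80),190,345,200,265),20),("red",sub((abs(hsv[...,0].astype(int)-90)>82)&(hsv[...,1]>180)&(hsv[...,2]>120),322,340,212,245),70)):
    b=quad(m);c=cv2.boxPoints(b);print(n,m.sum(),np.round(b,1) if 0 else b,"\n",np.round(onz(p,c,z)[:,:2],1).tolist(),np.round(onz(p,c.mean(0),z),1))
cv2.imwrite("pics/crop1.png",np.hstack([cv2.resize(p["pixels"][200:265,385:455,::-1],(400,400),interpolation=2),cv2.resize(d["side"]["pixels"][145:215,320:400,::-1],(400,400),interpolation=2)]))
E
```

```text
plate 858 ((419.4482421875, 234.125732421875), (39.43479537963867, 33.17962646484375), 22.380136489868164) 
 [[519.0, -234.5], [611.7, -273.7], [566.9, -381.6], [475.0, -341.6]] [[ 542.9 -307.9    6. ]]
bluebox 313 ((423.6551513671875, 228.362060546875), (15.227017402648926, 22.097745895385742), 21.801406860351562) 
 [[531.1, -276.8], [590.9, -301.7], [574.6, -342.0], [515.0, -317.0]] [[ 552.8 -309.3   56. ]]
lefblue 339 ((227.0, 231.0), (16.0, 22.0), 0.0) 
 [[508.1, 273.4], [571.0, 275.4], [571.3, 230.0], [508.4, 228.3]] [[539.6 251.8  71. ]]
bar 5384 ((268.924072265625, 233.3126678466797), (45.36798858642578, 138.28744506835938), 86.79051971435547) 
 [[595.4, 346.4], [621.2, -61.1], [486.5, -68.6], [461.5, 334.0]] [[540.7 138.   20. ]]
red 32 ((330.5, 236.0), (4.0, 3.0), 90.0) 
 [[532.9, -37.1], [533.0, -45.6], [521.5, -45.6], [521.5, -37.1]] [[527.2 -41.3  70. ]]
```

View pics/crop1.png

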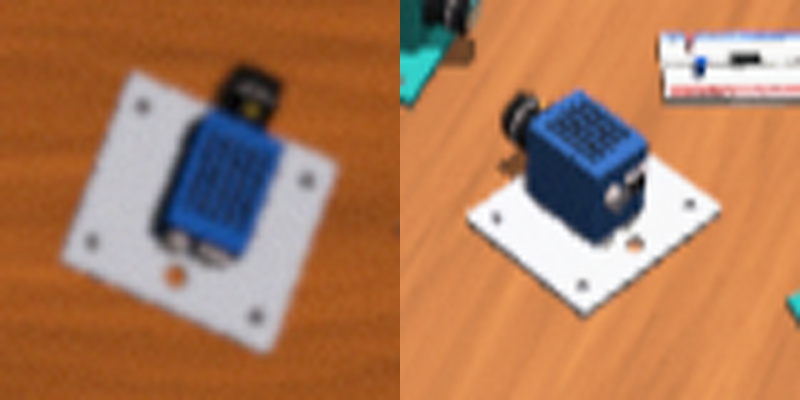

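The crop shows the blue camera on a bare plate, lens pointing up and right, hole at the rear. This is the right one. Next I plan a hover above it with the wrist camera on its hole side.

```bash
cat >> h.py <<'E'
def plan(pos0,yaw0,pos,yaw,N,sgn=None):
    "N calls sharing the way; tool kept pointing down"
    dy=yaw-yaw0; D=(np.array(pos,float)-pos0)/N/10
    for k in range(N):
        R=Ro.from_euler('xyz',[180,0,yaw0+dy*k/N],degrees=True)
        print(np.round(R.inv().apply(D),2).tolist(),"turn z",round(-dy/N,2))
E
python3 - <<'E'
from h import *
plan([168.6,-575.8,231.3],16.3,[552.8,-309.3,160],157.3,4)
E
```

```text
[11.09, -3.7, 1.78] turn z -35.25
[11.19, 3.38, 1.78] turn z -35.25
[7.19, 9.22, 1.78] turn z -35.25
[0.55, 11.68, 1.78] turn z -35.25
```

Request:
play_rows:
  motion:
    - [[2.2,-0.75,0.36,0,0,-7],[4.4,-1.5,0.7,0,0,-14],[6.6,-2.2,1.1,0,0,-21],[8.8,-3,1.4,0,0,-28],[11.1,-3.7,1.8,0,0,-35.25]]
  jaw: 1

```text
time: 0.65
tool_pos: [265.3, -508.4, 212.9]
tcp_rot: [-180.0, -0.0, 51.8]
ft_force: [0.3, -0.4, 0.1]
finger_gap: 85.5
grip_force: 0.0
```

Request:
play_rows:
  motion:
    - [[2.2,0.7,0.36,0,0,-7],[4.4,1.4,0.7,0,0,-14],[6.6,2.1,1.1,0,0,-21],[8.8,2.7,1.4,0,0,-28],[11.2,3.4,1.8,0,0,-35.25]]

```text
time: 1.15
tool_pos: [361.5, -441.9, 194.9]
tcp_rot: [-180.0, -0.0, 87.1]
ft_force: [0.8, -1.1, -0.8]
finger_gap: 85.0
grip_force: 0.0
```

Request:
play_rows:
  motion:
    - [[1.4,1.8,0.36,0,0,-7],[2.9,3.7,0.7,0,0,-14],[4.3,5.5,1.1,0,0,-21],[5.8,7.4,1.4,0,0,-28],[7.2,9.2,1.8,0,0,-35.25]]

```text
time: 1.65
tool_pos: [457.5, -374.9, 176.9]
tcp_rot: [-180.0, -0.0, 122.4]
ft_force: [-0.8, -0.4, -0.2]
finger_gap: 85.2
grip_force: 0.0
```

Request:
play_rows:
  motion:
    - [[0.1,2.9,0.5,0,0,-8.5],[0.3,5.8,0.9,0,0,-17],[0.4,8.8,1.4,0,0,-26],[0.5,11.7,1.8,0,0,-35.25],[0.5,11.7,1.8,0,0,-35.25]]

```text
time: 2.15
tool_pos: [555.2, -306.6, 157.9]
tcp_rot: [179.9, -0.1, 157.8]
ft_force: [-0.6, 0.1, -0.3]
finger_gap: 85.2
grip_force: 0.0
```

```bash
python3 - <<'E'
from h import *
from bench import sensors,optics
s=sensors.sense();p=optics.snapshot("wrist");cv2.imwrite("pics/w1.png",p["pixels"][:,:,::-1])
pickle.dump((s,p),open("w1.pkl","wb"))
print(s["time"],s["tool_pos"],s["tcp_rot"],s["joint_pos"],s["ft_force"])
pose=(s["tool_pos"],s["tcp_rot"])
hsv=cv2.cvtColor(p["pixels"],cv2.COLOR_RGB2HSV)
c=np.array([541.,-308,6]);
print(proj(p,[[552.8,-309.3,56],[542,-308,6]],pose))
E
```

```text
2.15 [ 555.19579628 -306.5583455   157.94486036] [ 1.79914443e+02 -7.28008996e-02  1.57776870e+02] [-3.35765344e+01  1.52135790e+01  8.42252398e+01  7.04879118e-02
  8.06494073e+01 -1.01364857e+02] [-0.59495285  0.05422016 -0.30699673]
[[314.19427397 249.49247379]
 [311.43259596 218.58072035]]
```

View pics/w1.png

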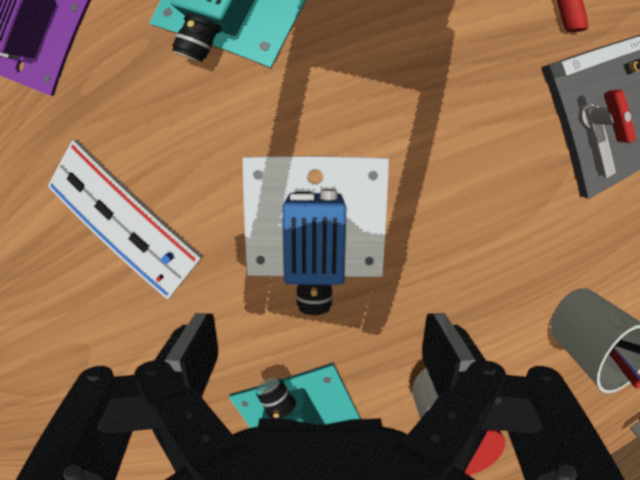

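The wrist view shows the blue camera with plate corners near (243,158), (388,158), (383,275) and (247,277). The hole is at (315,177) and the blue top is centred near (314,248).

```bash
python3 - <<'E'
from h import *
s,p=pickle.load(open("w1.pkl","rb"));pose=(s["tool_pos"],s["tcp_rot"])
hsv=cv2.cvtColor(p["pixels"],cv2.COLOR_RGB2HSV)
W=onz(p,[[243,158],[388,158],[383.5,275.5],[247.5,277]],6,pose);h=onz(p,[315,177],6,pose)[0]
print(W.round(1).tolist(),h.round(1))
back=(W[0]+W[1])/2;front=(W[2]+W[3])/2;a=front-back
print("len",np.linalg.norm(a),np.linalg.norm(W[1]-W[0]),"yaw",np.degrees(np.arctan2(a[1],a[0])),"yaw edge",np.degrees(np.arctan2(*(W[0]-W[1])[[1,0]]))-90)
m=(abs(hsv[...,0].astype(int)-110)<12)&(hsv[...,1]>120);m[:190]=0;m[290:]=0;m[:,:270]=0;m[:,360:]=0
b=cv2.boundingRect(m.astype(np.uint8));print(b)
yaw=np.arctan2(a[1],a[0]);x=np.array([np.cos(yaw),np.sin(yaw),0])
print("grip from plate",(back+front)[:2]/2+8*x[:2],"from hole",h+42*x)
# blue top: left/right edges at z=56
print(onz(p,[[b[0],245],[b[0]+b[2],245]],56,pose).round(1), onz(p,[315,284],56,pose))
t=pickle.load(open("d0.pkl","rb"))["top"]
print("jar",onz(t,[405,159],115),"bb",onz(t,[[460,235],[495,282]],6)[:,:2])
E
```

```text
[[474.9, -339.4, 6.0], [518.9, -232.5, 6.0], [611.5, -269.8, 6.0], [568.4, -379.0, 6.0]] [ 511.7 -292.4    6. ]
len 100.70713659399092 115.53300842181717 yaw -22.45575492688786 yaw edge -202.37901823435183
(283, 194, 62, 93)
grip from plate [ 550.82560344 -308.25361444] from hole [ 550.50406919 -308.3964289     6.        ]
[[ 541.6 -328.    56. ]
 [ 557.9 -288.4   56. ]] [[ 576.9075502  -318.68724303   56.        ]]
jar [[ 739.94690616 -248.09639101  115.        ]] bb [[ 541.01027638 -428.5557509 ]
 [ 402.29012229 -526.95610729]]
```

```bash
python3 - <<'E'
from h import *
from bench import sensors
s=sensors.sense();print(s["tool_pos"],s["tcp_rot"])
move(s,[550.7,-308.3,80],157.6)
E
```

```text
[ 554.00870845 -307.85005704  158.29010476] [ 1.79973936e+02 -8.56018406e-02  1.57567920e+02]
shift cm [ 0.28 -0.17  7.83] turn [ 0.03 -0.09 -0.03]
```

Request:
play_rows:
  motion:
    - [[0.1,0,2.5,0,0,0],[0.2,-0.1,5,0,0,0],[0.3,-0.15,7.8,0,0,0],[0.3,-0.15,7.8,0,0,0]]

```text
time: 2.6
tool_pos: [546.1, -308.4, 76.3]
tcp_rot: [179.9, -0.5, 157.2]
ft_force: [-1.2, 0.7, -0.6]
finger_gap: 85.7
grip_force: 0.0
```

```bash
python3 - <<'E'
from h import *
from bench import sensors
s=sensors.sense();print(s["tool_pos"],s["tcp_rot"])
move(s,[550.7,-308.3,12],157.6)
E
```

```text
[ 546.10882524 -308.37359629   76.34903974] [179.92254354  -0.48437681 157.1581516 ]
shift cm [-0.47  0.18  6.43] turn [ 0.08 -0.48 -0.44]
```

Request:
play_rows:
  motion:
    - [[0,0,0,0,0,0],[0,0,0,0,0,0],[0,0,0,0,0,0]]

```text
time: 2.9
tool_pos: [551.1, -310.6, 83.6]
tcp_rot: [-180.0, 0.2, 157.3]
ft_force: [0.5, -0.3, 0.6]
finger_gap: 85.4
grip_force: 0.0
```

Request:
play_rows:
  motion:
    - [[0.1,0.2,1.5,0,0,0],[0.1,0.2,3,0,0,0],[0.1,0.2,4.3,0,0,0],[0.1,0.2,5,0,0,0],[0.1,0.2,5.3,0,0,0]]

```text
time: 3.4
tool_pos: [548.7, -306.7, 26.2]
tcp_rot: [180.0, -0.2, 157.3]
ft_force: [0.4, -0.4, -0.3]
finger_gap: 85.2
grip_force: 0.0
```

Request:
play_rows:
  motion:
    - [[0,0,0.5,0,0,0],[0,0,1.0,0,0,0],[0,0,1.4,0,0,0],[0,0,1.7,0,0,0],[0,0,1.7,0,0,0]]

```text
time: 3.9
tool_pos: [549.6, -307.2, 10.9]
tcp_rot: [180.0, -0.0, 157.3]
ft_force: [-0.6, -0.5, -0.1]
finger_gap: 85.2
grip_force: 0.0
```

Request:
play_rows:
  motion:
    - [[0,0,0,0,0,0],[0,0,0,0,0,0]]

```text
time: 4.1
tool_pos: [550.1, -307.5, 11.7]
tcp_rot: [-180.0, 0.0, 157.3]
ft_force: [-0.8, 0.8, 0.9]
finger_gap: 85.3
grip_force: 0.0
```

```bash
python3 - <<'E'
from h import *
from bench import sensors
s=sensors.sense();print(s["tool_pos"],s["tcp_rot"],s["ft_force"])
move(s,[550.7,-308.3,12],157.6)
E
```

```text
[ 550.08675919 -307.53490404   11.67164124] [-1.79994150e+02  3.35781694e-02  1.57318962e+02] [-0.76893064  0.81923318  0.86392991]
shift cm [-0.09 -0.05 -0.03] turn [-0.01  0.03 -0.28]
```

Request:
play_rows:
  motion:
    - [[0,0,0,0,0,0],[0,0,0,0,0,0],[0,0,0,0,0,0],[0,0,0,0,0,0],[0,0,0,0,0,0]]
  jaw: 0
  squeeze: 45

```text
time: 4.6
tool_pos: [550.1, -307.6, 11.6]
tcp_rot: [-180.0, 0.0, 157.3]
ft_force: [-0.8, -0.9, 2.5]
finger_gap: 43.9
grip_force: 47.7
```

Request:
play_rows:
  motion:
    - [[0,0,0,0,0,0],[0,0,0,0,0,0],[0,0,0,0,0,0]]

```text
time: 4.9
tool_pos: [550.0, -307.5, 11.6]
tcp_rot: [-180.0, 0.0, 157.3]
ft_force: [-0.2, -1.2, 3.8]
finger_gap: 43.4
grip_force: 47.7
```

Request:
play_rows:
  motion:
    - [[0,0,-0.2,0,0,0],[0,0,-0.6,0,0,0],[0,0,-1.3,0,0,0],[0,0,-2.3,0,0,0],[0,0,-3.8,0,0,0]]

```text
time: 5.4
tool_pos: [549.2, -306.9, 49.4]
tcp_rot: [180.0, -0.1, 157.3]
ft_force: [0.2, 0.3, -4.2]
finger_gap: 43.4
grip_force: 47.0
```

Request:
play_rows:
  motion:
    - [[0,0,-2.5,0,0,0],[0,0,-5,0,0,0],[0,0,-7.8,0,0,0],[0,0,-10,0,0,0],[0,0,-11,0,0,0]]

```text
time: 5.9
tool_pos: [551.4, -308.4, 164.0]
tcp_rot: [-179.9, 0.3, 157.3]
ft_force: [0.3, -0.1, -4.9]
finger_gap: 43.7
grip_force: 47.1
```

```bash
python3 - <<'E'
from h import *
from bench import sensors
s=sensors.sense();print(s["tool_pos"],s["tcp_rot"],s["ft_force"],s["finger_gap"])
t=pickle.load(open("d0.pkl","rb"))["top"];print(onz(t,[330,228],61))
plan([550,-307.5,160],157.3,[545,-80,180],183.5,2)
E
```

```text
[ 551.39659348 -308.37384081  163.98608703] [-179.93664295    0.33197326  157.3217774 ] [ 0.3393546  -0.1471994  -4.86157307] 43.684776081267465
[[551.48072662 -40.16127867  61.        ]]
[4.62, 10.4, -1.0] turn z -13.1
[2.14, 11.17, -1.0] turn z -13.1
```

Request:
play_rows:
  motion:
    - [[0.5,1.2,-0.1,0,0,-1.5],[1.4,3.2,-0.3,0,0,-4],[2.5,5.6,-0.5,0,0,-7],[3.6,8,-0.8,0,0,-10],[4.6,10.4,-1,0,0,-13.1]]

```text
time: 6.4
tool_pos: [546.1, -190.4, 167.4]
tcp_rot: [179.9, -0.2, 170.7]
ft_force: [0.3, 0.6, -4.0]
finger_gap: 43.5
grip_force: 47.1
```

Request:
play_rows:
  motion:
    - [[0.6,3,-0.3,0,0,-3.5],[1.1,6,-0.5,0,0,-7],[1.6,8.6,-0.8,0,0,-10],[2,10.5,-1,0,0,-12.3],[2.1,11.2,-1,0,0,-13.1]]

```text
time: 6.9
tool_pos: [544.0, -76.0, 177.8]
tcp_rot: [179.9, -0.1, -176.1]
ft_force: [0.1, 0.2, -5.1]
finger_gap: 43.8
grip_force: 47.2
```

Request:
play_rows:
  motion:
    - [[0,0,0,0,0,0],[0,0,0,0,0,0],[0,0,0,0,0,0],[0,0,0,0,0,0]]

```text
time: 7.3
tool_pos: [545.3, -80.5, 179.0]
tcp_rot: [-180.0, -0.0, -176.6]
ft_force: [-0.3, 1.2, -4.6]
finger_gap: 43.8
grip_force: 47.2
```

```bash
python3 - <<'E'
from h import *
from bench import sensors,optics
s=sensors.sense();p=optics.snapshot("wrist");cv2.imwrite("pics/w2.png",p["pixels"][:,:,::-1])
pickle.dump((s,p),open("w2.pkl","wb"))
print(s["time"],s["tool_pos"],s["tcp_rot"],s["joint_pos"],s["ft_force"],s["wrist_torque"])
E
```

```text
7.3 [545.2940844  -80.54355872 179.02483811] [-1.79998455e+02 -2.18708781e-02 -1.76556632e+02] [-1.37266285e+01  1.68870262e+00  9.68638690e+01 -8.02123263e-03
  8.14678685e+01 -1.07168805e+02] [-0.32304485  1.18350253 -4.55463949] [-0.02097607  0.03079401  0.0253628 ]
```

View pics/w2.png

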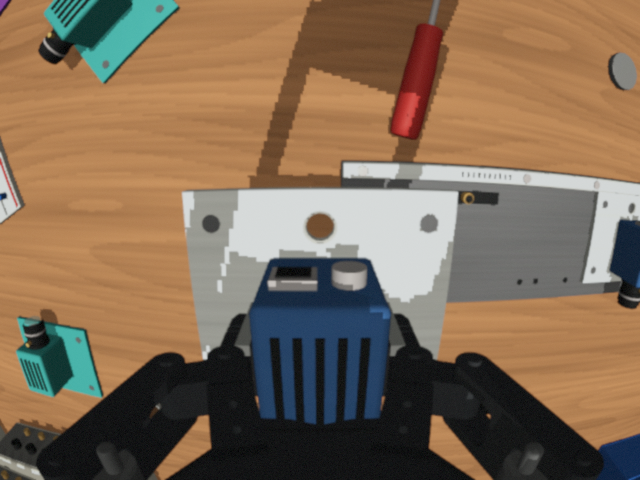

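The wrist view shows the plate's back edge running from (183,191) to (457,191) and the hole at (320,227). The brass pin is near (468,198), at the left (-y) end of the slot. The fence starts at (342,162). I enlarge that region to get edges.

```bash
python3 - <<'E'
from h import *
s,p=pickle.load(open("w2.pkl","rb"));im=p["pixels"]
c=im[150:216,330:530,::-1];cv2.imwrite("pics/w2c.png",cv2.resize(c,None,fx=4,fy=4,interpolation=cv2.INTER_CUBIC))
g=im.astype(int).sum(2)//3
for u in(360,420,500,540,580): print(u,g[150:205,u].tolist())
E
```

```text
360 [123, 129, 133, 136, 134, 133, 129, 127, 126, 115, 98, 90, 128, 177, 208, 212, 208, 209, 212, 211, 213, 213, 212, 211, 206, 190, 163, 141, 97, 67, 62, 62, 64, 67, 64, 65, 72, 85, 120, 168, 202, 214, 216, 216, 216, 216, 216, 216, 216, 216, 217, 216, 216, 217, 217]
420 [126, 126, 128, 129, 131, 135, 135, 136, 135, 135, 131, 118, 94, 88, 110, 138, 153, 157, 158, 157, 156, 157, 156, 157, 161, 172, 198, 208, 204, 176, 136, 122, 124, 125, 126, 124, 124, 120, 111, 125, 174, 205, 214, 215, 215, 216, 216, 216, 216, 216, 216, 216, 216, 217, 216]
500 [138, 139, 136, 134, 131, 129, 132, 130, 128, 127, 129, 128, 131, 131, 131, 126, 105, 82, 113, 168, 202, 213, 210, 191, 165, 151, 152, 159, 182, 203, 213, 215, 206, 173, 131, 120, 121, 120, 119, 122, 122, 123, 119, 118, 118, 117, 120, 119, 118, 117, 117, 119, 120, 120, 122]
540 [134, 133, 133, 131, 130, 132, 132, 131, 131, 130, 126, 126, 126, 125, 124, 122, 125, 129, 131, 123, 97, 96, 146, 191, 210, 215, 214, 214, 215, 214, 215, 215, 214, 215, 213, 200, 158, 123, 117, 117, 116, 118, 120, 120, 118, 118, 117, 118, 117, 118, 117, 116, 115, 116, 117]
580 [135, 134, 130, 131, 132, 132, 134, 132, 131, 129, 128, 127, 126, 127, 129, 134, 137, 136, 136, 135, 134, 132, 133, 124, 103, 92, 142, 195, 211, 213, 214, 213, 214, 214, 214, 214, 213, 213, 208, 185, 140, 115, 113, 112, 114, 113, 112, 114, 111, 112, 112, 113, 112, 111, 112]
```

View pics/w2c.png

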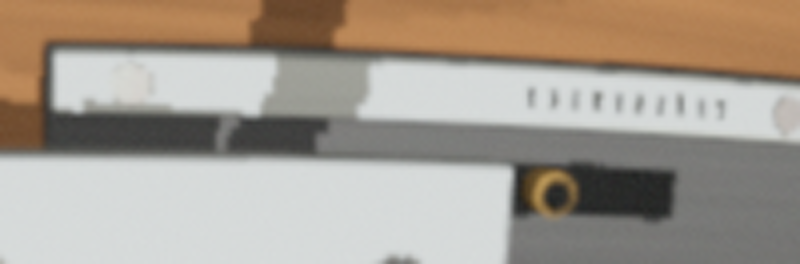

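```bash
python3 - <<'E'
from h import *
s,p=pickle.load(open("w2.pkl","rb"));pose=(s["tool_pos"],s["tcp_rot"])
pin=onz(p,[468,198.2],24,pose)[0]; sl=onz(p,[498.2,198.5],15,pose)[0]
F=onz(p,[[360,177],[420,179.7],[500,183.4],[540,186.2],[580,189.8]],35,pose)
k=np.polyfit(F[:,1],F[:,0],1);yr=-np.degrees(np.arctan(k[0]));print("F",F.round(1).tolist(),"yaw rig",yr)
O=onz(p,[[360,162.3],[500,168.5],[540,172],[580,176]],35,pose);ko=np.polyfit(O[:,1],O[:,0],1);print("outer yaw",-np.degrees(np.arctan(ko[0])))
R=lambda a:np.array([[np.cos(a),-np.sin(a)],[np.sin(a),np.cos(a)]])
a=np.radians(yr);n=np.array([np.cos(a),np.sin(a)])
print("pin",pin,"dist to face",(pin[:2]-[np.polyval(k,pin[1]),pin[1]])@n,"slot end",sl)
zu=s["tool_pos"][2]-11.6
hole=onz(p,[319.7,227],zu+6,pose)[0];B=onz(p,[[183,190],[320,188],[457,190.5]],zu+6,pose)
x=np.array([-1,0]);Rt=Ro.from_euler('xyz',s["tcp_rot"],degrees=True)
print("hole tool",Rt.inv().apply(hole-s["tool_pos"]),"back tool",Rt.inv().apply(B-s["tool_pos"]).round(1))
print("hole world",hole,"width",np.linalg.norm(B[2]-B[0]))
t=pickle.load(open("d0.pkl","rb"))
print("pin->side,top px",proj(t["side"],pin),proj(t["top"],pin))
E
```

```text
F [[497.1, -51.1, 35.0], [495.2, -3.0, 35.0], [490.8, 68.6, 35.0], [488.3, 110.4, 35.0], [485.6, 158.8, 35.0]] yaw rig 3.223153094258988
outer yaw 3.5106406839393873
pin [507.85491596  45.18750693  24.        ] dist to face 15.776000695842477 slot end [506.36471702  79.60395175  15.        ]
hole tool [41.15687609  1.17617008  5.61567905] back tool [[ 57.7 -56.3   5.6]
 [ 57.4   1.3   5.6]
 [ 57.4  59.    5.6]]
hole world [504.13874007 -81.84175333 173.42483811] width 115.28275676921244
pin->side,top px [[320.25750582 265.42160835]] [[300.37341096 244.46154272]]
```

Request:
play_rows:
  motion:
    - [[-0.2,1.2,0.4,0,0,0],[-0.5,3.5,1.2,0,0,0],[-0.9,6.3,2.2,0,0,0],[-1.3,9.1,3.2,0,0,0],[-1.7,11.5,4.1,0,0,0]]

```text
time: 7.85
tool_pos: [555.1, 37.9, 137.5]
tcp_rot: [180.0, -0.0, -176.5]
ft_force: [-0.3, 0.3, -4.2]
finger_gap: 43.5
grip_force: 47.3
```

Request:
play_rows:
  motion:
    - [[-0.2,1.5,0.5,0,0,0],[-0.3,2.4,0.8,0,0,0],[-0.4,2.85,1.8,0,0,0],[-0.4,2.85,3.0,0,0,0],[-0.4,2.85,4.2,0,0,0]]

```text
time: 8.35
tool_pos: [557.6, 64.0, 95.3]
tcp_rot: [-180.0, -0.0, -176.5]
ft_force: [-0.5, 0.5, -4.2]
finger_gap: 43.1
grip_force: 47.2
```

Request:
play_rows:
  motion:
    - [[0,0,1,0,0,0],[0,0,1.8,0,0,0],[0,0,2.3,0,0,0],[0,0,2.5,0,0,0],[0,0,2.5,0,0,0]]

```text
time: 8.85
tool_pos: [557.6, 64.6, 71.2]
tcp_rot: [180.0, -0.0, -176.5]
ft_force: [0.3, -0.4, -4.7]
finger_gap: 43.9
grip_force: 47.2
```

Request:
play_rows:
  motion:
    - [[0,0,0,0,0,0],[0,0,0,0,0,0],[0,0,0,0,0,0]]

```text
time: 9.15
tool_pos: [557.9, 64.8, 71.8]
tcp_rot: [-180.0, 0.0, -176.5]
ft_force: [-0.8, 0.0, -4.8]
finger_gap: 43.6
grip_force: 47.2
```

```bash
python3 - <<'E'
from h import *
from bench import sensors
s=sensors.sense();print(s["time"],s["tool_pos"],s["tcp_rot"],s["ft_force"],s["wrist_torque"])
move(s,[549.2-1.1+5,46.4+18,45],183.4)
E
```

```text
9.15 [557.92975724  64.80590777  71.79126967] [-1.79998249e+02  4.72436314e-02 -1.76476135e+02] [-0.79612713  0.02526328 -4.77800154] [ 0.0488147   0.03368719 -0.0328402 ]
shift cm [ 0.49 -0.01  2.68] turn [-0.    0.05  0.12]
```

Request:
play_rows:
  motion:
    - [[0,0,0.8,0,0,0],[0,0,1.7,0,0,0],[0,0,2.5,0,0,0.1],[0,0,3,0,0,0.1],[0,0,3.2,0,0,0.1]]

```text
time: 9.65
tool_pos: [556.7, 64.7, 37.9]
tcp_rot: [180.0, -0.1, -176.6]
ft_force: [-0.7, 0.3, -4.6]
finger_gap: 43.2
grip_force: 47.2
```

Request:
play_rows:
  motion:
    - [[0.1,0,0,0,0,0],[0.3,0,0,0,0,0],[0.5,0,0,0,0,0],[0.6,0,0,0,0,0],[0.6,0,0,0,0,0]]

```text
time: 10.15
tool_pos: [551.6, 64.4, 39.6]
tcp_rot: [180.0, 0.0, -176.6]
ft_force: [-0.1, -0.8, -4.3]
finger_gap: 43.7
grip_force: 47.2
```

```bash
python3 - <<'E'
from h import *
from bench import sensors,optics
s=sensors.sense();p=optics.snapshot("wrist");cv2.imwrite("pics/w3.png",p["pixels"][100:320,120:520,::-1].repeat(2,0).repeat(2,1))
pickle.dump((s,p),open("w3.pkl","wb"))
print(s["time"],s["tool_pos"],s["tcp_rot"],s["ft_force"],s["wrist_torque"])
E
```

```text
10.15 [551.59220399  64.39308315  39.57497252] [ 1.79999722e+02  2.16266344e-02 -1.76585067e+02] [-0.0552413  -0.75552948 -4.32244451] [ 0.01241108 -0.01093771  0.02337503]
```

View pics/w3.png

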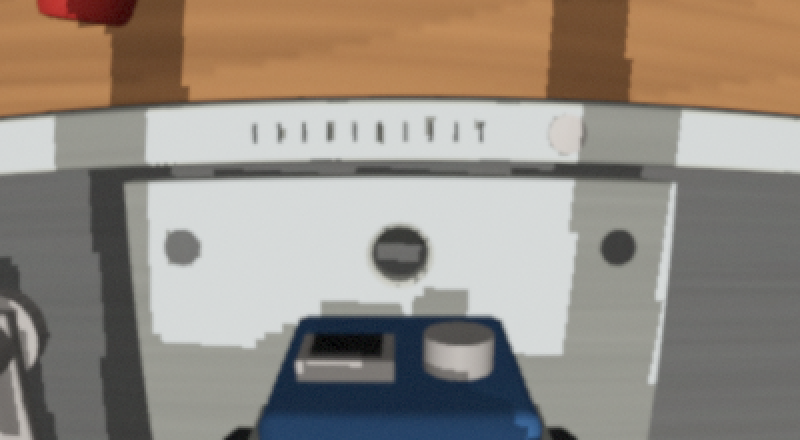

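The view shows the plate parallel to the fence with a few mm of gap, at (400,175) in the enlarged crop. The hole is over the slot, with no pin in it yet. I close on the fence, then lower gently.

Request:
play_rows:
  motion:
    - [[0.08,0,0,0,0,0],[0.18,0,0,0,0,0],[0.28,0,0,0,0,0],[0.33,0,0,0,0,0],[0.33,0,0,0,0,0]]

```text
time: 10.7
tool_pos: [548.2, 64.2, 39.3]
tcp_rot: [180.0, -0.0, -176.6]
ft_force: [-0.2, 0.2, -4.8]
finger_gap: 43.9
grip_force: 47.2
```

Request:
play_rows:
  motion:
    - [[0.03,0,0,0,0,0],[0.06,0,0,0,0,0],[0.06,0,0,0,0,0]]

```text
time: 11.0
tool_pos: [548.0, 64.2, 39.4]
tcp_rot: [180.0, 0.0, -176.6]
ft_force: [1.9, 0.1, -5.2]
finger_gap: 43.6
grip_force: 47.1
```

Request:
play_rows:
  motion:
    - [[0,0,0.08,0,0,0],[0,0,0.16,0,0,0],[0,0,0.24,0,0,0],[0,0,0.28,0,0,0],[0,0,0.28,0,0,0]]

```text
time: 11.5
tool_pos: [548.0, 64.2, 36.6]
tcp_rot: [-180.0, 0.0, -176.6]
ft_force: [3.2, 0.1, -4.6]
finger_gap: 43.4
grip_force: 47.3
```

Request:
play_rows:
  motion:
    - [[0,0,0.03,0,0,0],[0,0,0.06,0,0,0],[0,0,0.06,0,0,0]]

```text
time: 11.8
tool_pos: [548.0, 64.2, 36.1]
tcp_rot: [180.0, 0.0, -176.6]
ft_force: [3.7, 0.1, -3.6]
finger_gap: 44.0
grip_force: 47.3
```

Request:
play_rows:
  motion:
    - [[0,0,0.03,0,0,0],[0,0,0.05,0,0,0],[0,0,0.05,0,0,0]]

```text
time: 12.1
tool_pos: [548.0, 64.2, 35.6]
tcp_rot: [-180.0, 0.0, -176.6]
ft_force: [3.8, 0.0, -1.5]
finger_gap: 43.5
grip_force: 47.4
```

Request:
play_rows:
  motion:
    - [[0,-0.15,0,0,0,0],[0,-0.35,0,0,0,0],[0,-0.6,0,0,0,0],[0,-0.75,0,0,0,0],[0,-0.8,0,0,0,0]]

```text
time: 12.6
tool_pos: [548.5, 56.6, 35.6]
tcp_rot: [179.9, 0.0, -176.6]
ft_force: [3.8, 3.9, -3.3]
finger_gap: 43.8
grip_force: 47.4
```

Request:
play_rows:
  motion:
    - [[0,-0.15,0,0,0,0],[0,-0.3,0,0,0,0],[0,-0.45,0,0,0,0],[0,-0.55,0,0,0,0],[0,-0.6,0,0,0,0]]

```text
time: 13.1
tool_pos: [548.8, 50.6, 35.5]
tcp_rot: [179.9, 0.0, -176.6]
ft_force: [4.9, 3.7, -3.8]
finger_gap: 43.8
grip_force: 47.3
```

```bash
python3 - <<'E'
from h import *
from bench import sensors,optics
s=sensors.sense();p=optics.snapshot("wrist");cv2.imwrite("pics/w4.png",np.repeat(np.repeat(p["pixels"][160:260,270:390,::-1],5,0),5,1))
pickle.dump((s,p),open("w4.pkl","wb"))
print(s["time"],s["tool_pos"],s["tcp_rot"],s["ft_force"],s["wrist_torque"])
E
```

```text
13.1 [548.82144709  50.61501509  35.5293955 ] [ 1.79948472e+02  3.97758074e-02 -1.76591406e+02] [ 4.87234066  3.6806909  -3.79145521] [ 0.56545912 -0.75836497  0.0773535 ]
```

View pics/w4.png

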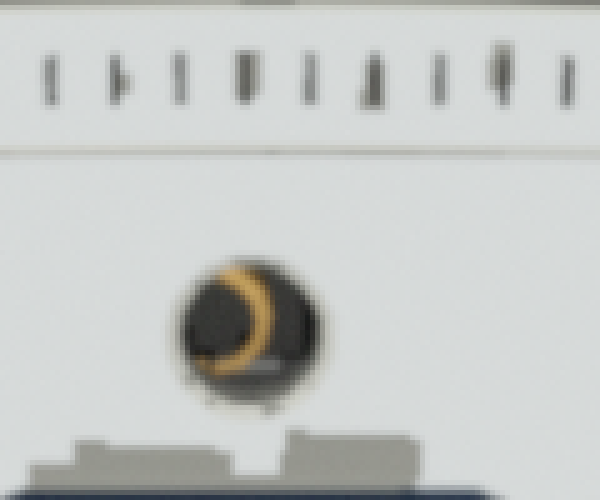

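The brass ring shows in the hole, offset left: ring right edge at about 273 px and hole centre at about 250 px, so roughly 3 mm remain to -y. I continue in small slides.

Request:
play_rows:
  motion:
    - [[0,-0.08,0,0,0,0],[0,-0.16,0,0,0,0],[0,-0.22,0,0,0,0],[0,-0.22,0,0,0,0]]

```text
time: 13.55
tool_pos: [548.9, 48.4, 35.4]
tcp_rot: [180.0, 0.0, -176.6]
ft_force: [5.4, 2.8, -5.0]
finger_gap: 43.9
grip_force: 47.2
```

Request:
play_rows:
  motion:
    - [[0,-0.03,0,0,0,0],[0,-0.06,0,0,0,0],[0,-0.06,0,0,0,0]]

```text
time: 13.85
tool_pos: [549.0, 47.8, 35.4]
tcp_rot: [180.0, 0.0, -176.6]
ft_force: [5.3, 2.2, -4.0]
finger_gap: 43.9
grip_force: 47.2
```

```bash
python3 - <<'E'
from h import *
from bench import sensors,optics
s=sensors.sense();p=optics.snapshot("wrist");cv2.imwrite("pics/w5.png",np.repeat(np.repeat(p["pixels"][160:260,270:390,::-1],5,0),5,1))
print(s["time"],s["tool_pos"],s["tcp_rot"],s["ft_force"],s["wrist_torque"])
E
```

```text
13.85 [548.99877533  47.8233791   35.44488943] [ 1.79954129e+02  4.25712042e-02 -1.76585914e+02] [ 5.33267634  2.16409383 -4.03476972] [ 0.42932259 -0.90876114  0.09527395]
```

View pics/w5.png

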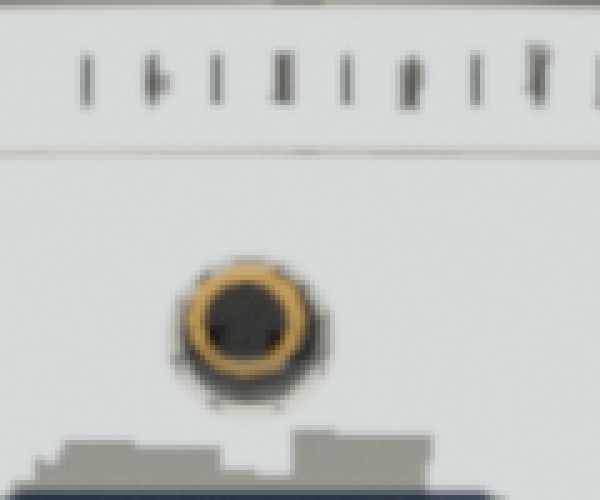

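The pin is almost concentric: ring centre at about 246 px, hole centre at about 251 px. I nudge 0.4 mm more, then lower gently while watching the force.

Request:
play_rows:
  motion:
    - [[0,-0.02,0,0,0,0],[0,-0.04,0,0,0,0],[0,-0.04,0.04,0,0,0],[0,-0.04,0.08,0,0,0],[0,-0.04,0.08,0,0,0]]

```text
time: 14.4
tool_pos: [549.0, 47.1, 34.7]
tcp_rot: [180.0, 0.0, -176.6]
ft_force: [5.4, 1.1, -2.9]
finger_gap: 43.2
grip_force: 47.4
```

Request:
play_rows:
  motion:
    - [[0,0,0.04,0,0,0],[0,0,0.08,0,0,0],[0,0,0.08,0,0,0]]

```text
time: 14.7
tool_pos: [549.0, 46.9, 33.9]
tcp_rot: [-180.0, 0.0, -176.6]
ft_force: [5.3, 0.9, -3.0]
finger_gap: 43.4
grip_force: 47.4
```

Request:
play_rows:
  motion:
    - [[0,0,0.05,0,0,0],[0,0,0.1,0,0,0],[0,0,0.15,0,0,0],[0,0,0.2,0,0,0],[0,0,0.2,0,0,0]]

```text
time: 15.2
tool_pos: [549.0, 46.8, 31.9]
tcp_rot: [-180.0, 0.0, -176.6]
ft_force: [5.3, 0.3, -2.8]
finger_gap: 43.5
grip_force: 47.4
```

Request:
play_rows:
  motion:
    - [[0,0,0.05,0,0,0],[0,0,0.1,0,0,0],[0,0,0.15,0,0,0],[0,0,0.2,0,0,0],[0,0,0.2,0,0,0]]

```text
time: 15.7
tool_pos: [549.0, 46.8, 29.9]
tcp_rot: [-180.0, 0.0, -176.6]
ft_force: [5.5, 1.3, -2.4]
finger_gap: 43.7
grip_force: 47.4
```

Request:
play_rows:
  motion:
    - [[0,0,0.05,0,0,0],[0,0,0.1,0,0,0],[0,0,0.15,0,0,0],[0,0,0.2,0,0,0],[0,0,0.2,0,0,0]]

```text
time: 16.2
tool_pos: [549.0, 46.8, 27.9]
tcp_rot: [-180.0, 0.0, -176.6]
ft_force: [5.8, 0.1, -3.1]
finger_gap: 43.4
grip_force: 47.4
```

Request:
play_rows:
  motion:
    - [[0,0,0.03,0,0,0],[0,0,0.06,0,0,0],[0,0,0.09,0,0,0],[0,0,0.09,0,0,0]]

```text
time: 16.6
tool_pos: [549.0, 46.8, 27.0]
tcp_rot: [-180.0, 0.0, -176.6]
ft_force: [5.3, -0.2, -3.2]
finger_gap: 43.4
grip_force: 47.4
```

Request:
play_rows:
  motion:
    - [[0,0,0.03,0,0,0],[0,0,0.05,0,0,0],[0,0,0.05,0,0,0]]

```text
time: 16.9
tool_pos: [549.1, 46.8, 26.6]
tcp_rot: [-180.0, 0.0, -176.6]
ft_force: [4.9, 0.0, -2.2]
finger_gap: 43.5
grip_force: 47.6
```

Request:
play_rows:
  motion:
    - [[0,0,0.03,0,0,0],[0,0,0.05,0,0,0],[0,0,0.05,0,0,0]]

```text
time: 17.2
tool_pos: [549.1, 46.8, 26.6]
tcp_rot: [-180.0, 0.0, -176.6]
ft_force: [1.5, -2.4, 5.4]
finger_gap: 43.5
grip_force: 48.3
```

Request:
play_rows:
  motion:
    - [[0,0,-0.05,0,0,0],[0,0,-0.05,0,0,0],[0,0,-0.05,0,0,0],[0,0,-0.05,0,0,0],[0,0,-0.05,0,0,0]]
  jaw: 0.85
  squeeze: 20

```text
time: 17.7
tool_pos: [548.4, 47.0, 26.1]
tcp_rot: [180.0, -0.0, -176.6]
ft_force: [-0.1, 0.5, -0.2]
finger_gap: 72.8
grip_force: 0.0
```

Request:
play_rows:
  motion:
    - [[0,0,-0.05,0,0,0],[0,0,-0.3,0,0,0],[0,0,-1,0,0,0],[0,0,-2,0,0,0],[0,0,-3.5,0,0,0]]

```text
time: 18.2
tool_pos: [548.3, 47.0, 62.0]
tcp_rot: [180.0, -0.1, -176.6]
ft_force: [-0.1, -0.2, -0.6]
finger_gap: 72.5
grip_force: 0.0
```

Request:
play_rows:
  motion:
    - [[0,0,-2.5,0,0,0],[0,0,-5,0,0,0],[0,0,-7.5,0,0,0],[0,0,-9.5,0,0,0],[0,0,-10.5,0,0,0]]

```text
time: 18.7
tool_pos: [550.3, 47.0, 170.4]
tcp_rot: [-180.0, 0.3, -176.6]
ft_force: [0.8, 0.3, 0.9]
finger_gap: 72.4
grip_force: 0.0
```

Request:
play_rows:
  motion:
    - [[0,0,0,0,0,0],[0,0,0,0,0,0],[0,0,0,0,0,0]]

```text
time: 19.0
tool_pos: [547.8, 47.0, 164.9]
tcp_rot: [180.0, -0.1, -176.6]
ft_force: [0.4, -0.1, -0.5]
finger_gap: 72.9
grip_force: 0.0
```

```bash
python3 - <<'E'
from h import *
from bench import sensors,optics
s=sensors.sense();p=optics.snapshot("wrist");cv2.imwrite("pics/w6.png",p["pixels"][:,:,::-1])
pickle.dump((s,p),open("w6.pkl","wb"));pose=(s["tool_pos"],s["tcp_rot"])
print(s["time"],s["tool_pos"],s["tcp_rot"],s["joint_pos"],s["ft_force"])
hsv=cv2.cvtColor(p["pixels"],cv2.COLOR_RGB2HSV)
m=(((hsv[...,0]<6)|(hsv[...,0]>174))&(hsv[...,1]>170)&(hsv[...,2]>80)).astype(np.uint8)
n,l,st,c=cv2.connectedComponentsWithStats(m)
for i in range(1,n):
    if st[i,4]>40:
        b=cv2.boxPoints(quad(l==i));print(st[i],onz(p,c[i],70,pose)[0].round(1),onz(p,b,70,pose)[:,:2].round(1).tolist())
# plate level: expected plate corners when seated (top z=21)
a=np.radians(3.4);R=np.array([[np.cos(a),-np.sin(a)],[np.sin(a),np.cos(a)]])
P=np.array([[-16,-58],[-16,58],[84,58],[84,-58],[0,0]])@R.T+[507.9,45.2]
print(proj(p,np.c_[P,np.full(5,21.)],pose).round(1).tolist())
E
```

```text
19.0 [547.81991172  46.99927343 164.93022234] [ 1.79990993e+02 -1.34528588e-01 -1.76583410e+02] [-4.39457014e-01  2.19470913e+00  9.78523708e+01 -6.16909818e-05
  8.00877498e+01 -9.38560255e+01] [ 0.42004272 -0.07258444 -0.48921883]
[ 234    3   54  123 3531] [425.3   2.8  70. ] [[461.0, -14.5], [379.1, -0.1], [384.6, 20.0], [465.7, 5.7]]
[187 203  22  61 706] [538.5 -36.3  70. ] [[517.6, -44.4], [516.0, -33.0], [558.8, -29.1], [561.0, -40.8]]
[  0 402  40  48 956] [ 802. -316.   70.] [[802.0, -369.7], [757.0, -311.6], [807.3, -270.9], [858.4, -325.6]]
[126 440  44  40 120] [ 789.  -120.1   70. ] [[837.6, -160.7], [746.0, -87.4], [748.7, -85.8], [841.1, -159.1]]
[[244.6, 165.9], [393.6, 165.8], [387.7, 285.2], [250.8, 285.3], [319.1, 185.3]]
```

View pics/w6.png

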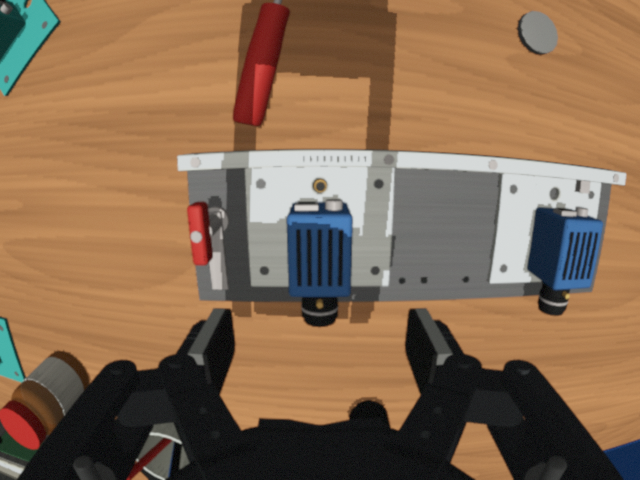

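The view shows the plate flush with the fence and the pin through its hole at (320,185). The keeper handle is at (199,233), lying along the rig's x axis. Next is a half turn of the wrist and a hover above the keeper.

```bash
python3 - <<'E'
from h import *
plan([547.8,47,165],183.4,[538.5,-36.7,120],4.0,5)
E
```

```text
[0.28, -1.66, 0.9] turn z 35.88
[-0.74, -1.51, 0.9] turn z 35.88
[-1.49, -0.79, 0.9] turn z 35.88
[-1.67, 0.23, 0.9] turn z 35.88
[-1.22, 1.17, 0.9] turn z 35.88
```

Request:
play_rows:
  motion:
    - [[0.05,-0.33,0.2,0,0,5],[0.1,-0.7,0.4,0,0,12],[0.2,-1.1,0.6,0,0,20],[0.25,-1.4,0.8,0,0,28],[0.28,-1.66,0.9,0,0,35.9]]
  jaw: 0.4

```text
time: 19.55
tool_pos: [546.0, 30.1, 155.9]
tcp_rot: [-179.9, -0.1, 147.2]
ft_force: [0.3, 0.1, 0.2]
finger_gap: 34.4
grip_force: 0.0
```

Request:
play_rows:
  motion:
    - [[-0.15,-0.3,0.2,0,0,7.2],[-0.3,-0.6,0.4,0,0,14.4],[-0.45,-0.9,0.6,0,0,21.5],[-0.6,-1.2,0.8,0,0,28.7],[-0.74,-1.5,0.9,0,0,35.9]]

```text
time: 20.05
tool_pos: [544.3, 13.6, 146.9]
tcp_rot: [-179.9, -0.1, 111.3]
ft_force: [-0.2, -0.3, 0.4]
finger_gap: 34.2
grip_force: 0.0
```

Request:
play_rows:
  motion:
    - [[-0.3,-0.16,0.2,0,0,7.2],[-0.6,-0.32,0.4,0,0,14.4],[-0.9,-0.5,0.6,0,0,21.5],[-1.2,-0.65,0.8,0,0,28.7],[-1.5,-0.8,0.9,0,0,35.9]]

```text
time: 20.55
tool_pos: [542.3, -3.3, 137.9]
tcp_rot: [-179.9, 0.0, 75.4]
ft_force: [-0.1, 0.7, 0.1]
finger_gap: 34.2
grip_force: 0.0
```

Request:
play_rows:
  motion:
    - [[-0.33,0.05,0.2,0,0,7.2],[-0.66,0.1,0.4,0,0,14.4],[-1,0.15,0.6,0,0,21.5],[-1.3,0.2,0.8,0,0,28.7],[-1.67,0.23,0.9,0,0,35.9]]

```text
time: 21.05
tool_pos: [540.4, -20.0, 128.9]
tcp_rot: [-179.9, 0.1, 39.5]
ft_force: [0.5, 0.3, -0.2]
finger_gap: 34.1
grip_force: 0.0
```

Request:
play_rows:
  motion:
    - [[-0.3,0.3,0.2,0,0,8],[-0.6,0.6,0.4,0,0,16],[-0.9,0.9,0.6,0,0,24],[-1.1,1.1,0.8,0,0,31],[-1.2,1.2,0.9,0,0,35.9]]

```text
time: 21.55
tool_pos: [538.9, -37.1, 119.9]
tcp_rot: [-180.0, 0.1, 3.6]
ft_force: [0.1, -0.1, -0.4]
finger_gap: 34.2
grip_force: 0.0
```

Request:
play_rows:
  motion:
    - [[0,0,0,0,0,0],[0,0,0,0,0,0],[0,0,0,0,0,0]]

```text
time: 21.85
tool_pos: [539.6, -36.8, 121.1]
tcp_rot: [-180.0, 0.0, 4.0]
ft_force: [0.2, -0.1, -0.9]
finger_gap: 34.0
grip_force: 0.0
```

```bash
python3 - <<'E'
from h import *
from bench import sensors,optics
s=sensors.sense();p=optics.snapshot("wrist")
pickle.dump((s,p),open("w7.pkl","wb"));pose=(s["tool_pos"],s["tcp_rot"])
print(s["time"],s["tool_pos"],s["tcp_rot"],s["joint_pos"],s["ft_force"])
hsv=cv2.cvtColor(p["pixels"],cv2.COLOR_RGB2HSV)
m=(((hsv[...,0]<6)|(hsv[...,0]>174))&(hsv[...,1]>170)&(hsv[...,2]>80)).astype(np.uint8)
n,l,st,c=cv2.connectedComponentsWithStats(m)
for i in range(1,n):
    if st[i,4]>40:
        b=cv2.boxPoints(quad(l==i));print(st[i],onz(p,c[i],70,pose)[0].round(1),onz(p,b,70,pose)[:,:2].round(1).tolist())
move(s,[538.5,-36.7,55],4.5)
E
```

```text
21.85 [539.6005692  -36.78283858 121.06681071] [-1.79988486e+02  3.14379642e-02  4.03980242e+00] [-9.33435635e+00  2.99628364e+00  1.01793639e+02  4.06418559e-03
  7.52433259e+01  7.66248080e+01] [ 0.15503586 -0.10752202 -0.86787873]
[314 229  20  42 671] [554.  -36.5  70. ] [[564.2, -30.1], [565.4, -40.3], [542.2, -43.3], [540.9, -32.7]]
[315 275  18  30 456] [528.4 -38.6  70. ] [[537.9, -33.1], [538.6, -42.6], [520.5, -44.1], [519.9, -34.3]]
[ 266  335   34   84 1393] [466.1 -16.6  70. ] [[428.4, -2.0], [498.2, -15.9], [495.5, -27.8], [424.9, -15.7]]
shift cm [-0.11 -0.01  6.61] turn [-0.01  0.03 -0.46]
```

Request:
play_rows:
  motion:
    - [[0,0,1,0,0,-0.5],[0,0,2.5,0,0,-0.5],[0,0,4,0,0,-0.5],[0,0,5.3,0,0,-0.5],[0,0,6,0,0,-0.5]]

```text
time: 22.4
tool_pos: [538.2, -36.6, 58.7]
tcp_rot: [-180.0, 0.2, 4.4]
ft_force: [0.7, 0.4, -0.9]
finger_gap: 33.9
grip_force: 0.0
```

Request:
play_rows:
  motion:
    - [[0,0.04,0.4,0,0,0],[0,0.04,0.6,0,0,0],[0,0.04,0.6,0,0,0]]

```text
time: 22.7
tool_pos: [540.0, -37.4, 55.5]
tcp_rot: [180.0, -0.0, 4.4]
ft_force: [0.0, -0.1, 0.2]
finger_gap: 33.8
grip_force: 0.0
```

Request:
play_rows:
  motion:
    - [[0,0,0,0,0,0],[0,0,0,0,0,0],[0,0,0,0,0,0],[0,0,0,0,0,0],[0,0,0,0,0,0]]
  jaw: 0
  squeeze: 20

```text
time: 23.2
tool_pos: [540.5, -38.7, 56.4]
tcp_rot: [179.9, -0.1, 4.4]
ft_force: [-0.4, -5.8, 1.7]
finger_gap: 11.1
grip_force: 34.9
```

Request:
play_rows:
  motion:
    - [[0,0.1,0,0,0,-2],[0,0.12,0,0,0,-6],[0,0.12,0,0,0,-12],[0,0.12,0,0,0,-18],[0,0.12,0,0,0,-24]]

```text
time: 23.7
tool_pos: [540.7, -39.3, 56.4]
tcp_rot: [179.9, -0.1, 28.7]
ft_force: [-0.1, -2.6, 1.1]
finger_gap: 11.4
grip_force: 34.9
```

Request:
play_rows:
  motion:
    - [[0,0,0,0,0,-6],[0,0,0,0,0,-12],[0,0,0,0,0,-18],[0,0,0,0,0,-24],[0,0,0,0,0,-30]]

```text
time: 24.2
tool_pos: [541.1, -39.8, 56.4]
tcp_rot: [179.8, 0.0, 58.6]
ft_force: [3.2, -5.5, -1.5]
finger_gap: 11.2
grip_force: 34.5
```

Request:
play_rows:
  motion:
    - [[0,0,0,0,0,-6],[0,0,0,0,0,-12],[0,0,0,0,0,-18],[0,0,0,0,0,-24],[0,0,0,0,0,-28]]

```text
time: 24.7
tool_pos: [541.6, -40.0, 56.4]
tcp_rot: [179.8, 0.1, 86.6]
ft_force: [5.9, -6.6, -4.7]
finger_gap: 11.3
grip_force: 34.1
```

Request:
play_rows:
  motion:
    - [[0,0,0,0,0,-2],[0,0,0,0,0,-4],[0,0,0,0,0,-5.5],[0,0,0,0,0,-6.5],[0,0,0,0,0,-6.5]]

```text
time: 25.2
tool_pos: [541.8, -40.0, 56.5]
tcp_rot: [179.8, 0.1, 92.9]
ft_force: [6.1, -7.5, -5.2]
finger_gap: 11.2
grip_force: 34.0
```

```bash
python3 - <<'E'
from bench import sensors
s=sensors.sense();print(s["tcp_rot"],s["ft_force"],s["wrist_torque"],s["joint_pos"])
E
```

```text
[1.79762762e+02 1.48089128e-01 9.29289182e+01] [ 6.07297387 -7.45243603 -5.1673979 ] [-0.98777846 -0.91955524  0.05857444] [-9.56852337e+00  7.52081452e+00  1.04285192e+02 -1.00613800e-01
  6.79303609e+01 -1.24601587e+01]
```

Request:
play_rows:
  motion:
    - [[0,0,0,0,0,-0.7],[0,0,0,0,0,-1.5],[0,0,0,0,0,-1.5]]

```text
time: 25.5
tool_pos: [541.8, -40.0, 56.5]
tcp_rot: [179.8, 0.1, 94.4]
ft_force: [6.1, -5.9, -4.3]
finger_gap: 11.1
grip_force: 34.0
```

Request:
play_rows:
  motion:
    - [[0,0,0,0,0,-0.7],[0,0,0,0,0,-1.5],[0,0,0,0,0,-1.5]]

```text
time: 25.8
tool_pos: [541.8, -40.0, 56.5]
tcp_rot: [179.8, 0.1, 95.9]
ft_force: [6.9, -6.0, -3.4]
finger_gap: 11.0
grip_force: 40.1
```

```bash
python3 - <<'E'
from bench import sensors
s=sensors.sense();print(s["tcp_rot"],s["ft_force"],s["wrist_torque"],s["joint_pos"])
E
```

```text
[1.79763796e+02 1.43224292e-01 9.58665586e+01] [ 6.92449367 -5.97378564 -3.41218076] [-1.03864476 -0.99146464 -0.70611525] [-9.57622789e+00  7.51824798e+00  1.04280985e+02 -8.10965415e-02
  6.79349737e+01 -1.54127914e+01]
```

Request:
play_rows:
  motion:
    - [[0,0,0,0,0,0],[0,0,0,0,0,0],[0,0,0,0,0,0],[0,0,0,0,0,0]]
  jaw: 0.4

```text
time: 26.2
tool_pos: [539.7, -38.3, 55.4]
tcp_rot: [-180.0, -0.0, 95.9]
ft_force: [0.3, 0.1, -0.3]
finger_gap: 34.1
grip_force: 0.0
```

Request:
play_rows:
  motion:
    - [[0,0,-0.5,0,0,0],[0,0,-2,0,0,0],[0,0,-5,0,0,0],[0,0,-8,0,0,0],[0,0,-11,0,0,0]]

```text
time: 26.7
tool_pos: [540.0, -38.5, 168.0]
tcp_rot: [179.9, 0.0, 95.9]
ft_force: [-0.4, -0.1, 0.5]
finger_gap: 34.2
grip_force: 0.0
```

Request:
play_rows:
  motion:
    - [[0,0,0,0,0,0],[0,0,0,0,0,0],[0,0,0,0,0,0]]

```text
time: 27.0
tool_pos: [539.4, -38.4, 164.9]
tcp_rot: [-179.9, -0.0, 95.9]
ft_force: [0.2, 0.1, 0.3]
finger_gap: 34.3
grip_force: 0.0
```

```bash
python3 - <<'E'
from h import *
from bench import sensors,optics
s=sensors.sense();p=optics.snapshot("wrist");pose=(s["tool_pos"],s["tcp_rot"])
print(s["time"],s["tool_pos"],s["tcp_rot"],s["ft_force"])
cv2.imwrite("pics/w8.png",p["pixels"][:,:,::-1])
hsv=cv2.cvtColor(p["pixels"],cv2.COLOR_RGB2HSV)
m=(((hsv[...,0]<6)|(hsv[...,0]>174))&(hsv[...,1]>170)&(hsv[...,2]>80)).astype(np.uint8)
n,l,st,c=cv2.connectedComponentsWithStats(m)
for i in range(1,n):
    if st[i,4]>40:
        b=cv2.boxPoints(quad(l==i));print(st[i],onz(p,c[i],70,pose)[0].round(1),onz(p,b,70,pose)[:,:2].round(1).tolist())
E
```

```text
27.0 [539.37842902 -38.3943513  164.94178632] [-1.79945470e+02 -1.57057697e-02  9.59201426e+01] [0.23482271 0.09062335 0.30883099]
[ 120  156  113   52 3078] [436.3   2.3  70. ] [[389.2, -0.3], [395.3, 20.7], [476.5, 5.5], [472.4, -14.5]]
[316 217  17  33 422] [539.1 -24.1  70. ] [[534.4, -35.5], [533.4, -13.8], [543.4, -13.4], [544.7, -35.1]]
[315 255  17  26 348] [540.7 -49.8  70. ] [[535.5, -58.4], [534.8, -40.3], [545.6, -39.9], [546.6, -58.0]]
[551 322  30  72 375] [ 776.7 -120.3   70. ] [[738.2, -81.7], [745.9, -79.1], [820.2, -161.4], [810.3, -163.7]]
```

```bash
python3 -c "
from bench import job
print(job.hand_in())"
```

```text
the job is handed in; nothing more can be done
None
```

The loose blue camera is seated over the pin, flat on the bar and square to the fence. The keeper is closed to its stop, the robot was clear, and I handed the job in at about 27 s.

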